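Fold away the jar guard

ROBOT

A 7-joint arm with a two-finger parallel gripper is mounted at the origin on the work surface. World frame = base frame: x ahead of the robot, y to its left, z up, the work surface at z = 0. Lengths are in m, angles in rad, forces in N, time in s.
With the tool pointing down it reaches from about 0.375 to 0.925 m from the base axis. Payload 3.1 kg.
Tool frame: the origin (TCP) lies on the centre line of the jaws, within the pads' length; the fingertips stand 22 mm ahead of it and the grasp point (between the pads) lies 3 mm ahead of it (tip_reach is the distance from the TCP to the fingertips, in m); z points along the fingers, y is the line along which they close (so a half turn about z gives the same grasp; the last joint's range is limited). The gripper opens to 85 mm and grips with 20 to 120 N. Pads are 22 mm wide; open, the fingers measure 114 mm over their backs; the gripper's body (76 mm by 85 mm) begins 54 mm behind the grasp point. The pads swing forward as they close: fully open they stand 13 mm farther back than shut.
Start: joints at [-0.098, 0.383, 0.044, 1.598, -0.018, 1.161, -0.05], TCP at [0.65, 0, 0.253] pointing down, gripper open.
Joint ranges: [-2.61, 2.61], [-0.41, 2.15], [-1.48, 1.57], [0, 2.5], [-1.57, 4.71], [0.05, 1.97], [-2.85, 2.85]. Speed limits (rad/s): [2.79, 2.79, 3.14, 3.14, 3.14, 3.14, 3.14].

INTERFACE

Orientations are given as a unit quaternion [x, y, z, w].
In Python, from plant import read_state, snapshot, job_done, regions_of, tip_of, tip_reach gives the robot as it stands.
- The arm moves only by the tool play_rows, never from a script. Its argument "targets" is a list of rows, each an object of numbers: "dx", "dy", "dz": the shift along the tool's x, y, z each as a share of 75 mm, from -1 to 1; "twist": the turn about the tool's z as a share of 2 rad, from -1 to 1. In form: [{"dx": .., "dy": .., "dz": .., "twist": ..}, ...]. A call has 1 to 5 rows; each row shifts and turns the commanded pose from where the row before left it, along the tool's axes as they then stand; what a row does not reach is not made up. A row lasts 1/10 s, in which the tool goes at most 50 mm and 8.59 degrees, less where a joint would pass 70% of its speed; a pose out of reach is approached as far as the arm can. A call with a number of a shift or a turn outside -1 to 1 is refused whole. A call with a gripper value outside its range is refused whole. "fingers" is the opening, from 0 (shut) to 1 (fully open), set as the call begins (left out, the last holds). The fingers move at their own pace and stop on an object; "grip_force" is the grip in N (left out, the last holds). Time passes only in rows, so rows that do not move let the fingers close. It gives the time, the measured TCP pose, the force, the opening and the grip force at its end, in the units of the state.
- read_state(): the state, without advancing time (a new reading comes with each control period).
- snapshot(name): name is "scene" or "side" or "wrist"; returns a dict with "color" (400x640x3 uint8, red, green, blue), "fovy" (degrees; the focal length in pixels is half the picture's height over the tangent of half this angle, whatever the lens; pixels are square), "cx", "cy" (the principal point, pixels), "origin" and "rotation" of the camera in the world. Camera axes: x right, y down, z forward; pixel columns grow to the right and rows downward; lengths in m; the calibration is good to about 2 mm. A picture is of the moment at which its call begins. There is no depth.
- job_done(): hands the job in; it is judged then, once.
Trained networks look in the newest picture that a camera, given by its name, has taken for a name from the list of things; names that differ only in an ending like _2 or _b are one class to them, and where a whole thing is asked for, a point or a joint stands for the part that bears it (a point fixed in the world has none). Each returns a list of dicts, best first, with "confidence" (0 to 1); they miss things now and then, are a little off and sometimes report something else, mostly with a low value. They report only what shows in the picture. A call takes as long as a camera call.
- regions_of(thing, camera): "pixels" (400x640 bool, what is visible of it) and "position" ([column, row] in pixels, amid what is visible of it).
- tip_of(thing, camera): "position" ([column, row] in pixels: a listed point, or the origin of a listed thing).
The state is a dict: "t": time; "joint_positions": joint angles; "qvel": joint speeds; "joint_torque": joint torques, N m; "position": TCP position; "eef_rot": TCP orientation; "ft_force": force on the tool from outside, world axes, zero at the start; "ft_torque": the same for the moment, N m; "grip_width": finger opening in m; "finger_force": force on a finger pad.
Only numpy, scipy, OpenCV 4.12 (cv2) and the standard library are available. Lean on these libraries where they do the work, as an engineer would, in place of code of your own. Each camera call takes 0.05 s, during which the arm holds its last target. There are 200 camera calls.

TASK

Fold the two-leaf jar guard away so the jars on the lazy Susan can be reached: first, with the bamboo inner leaf left standing across the front, fold the mint outer leaf round the robot's side until it lies flat against the inner leaf; then swing the folded pair back about the post until it rests against the rubber parking peg. Do not disturb the jars or the yellow food mill, and leave the guard fully folded and still.

Things in the scene. Friction and masses are not known exactly. Their poses are not given: they have to be found in the camera images.
- gate: Fixed steel post of the jar guard, 14 mm thick, 118 mm high, 56 mm foot disc. Origin on its axis (the inner leaf's hinge axis) at table height. Its -x axis points to the front (robot's side), +x to the jars; -y is where the inner leaf points at joint 0. A rubber parking peg (13 mm thick, 60 mm high) stands at x +110, y +13 mm; the inner leaf's rear face meets it when the leaf points along +x.
- inner_leaf (a joint): Bamboo inner leaf's angle about the post, rad: 0 = across the front, along the gate's -y; grows counterclockwise from above, towards +x; stops at 0 and 1.571 (parked at the peg). Upright panel 12 mm thick, 8 to 110 mm above the table, 8 to 130 mm from the post's axis, mid-plane through that axis. Stiff, stays where left: 0.4 N m to turn.
- outer_leaf (a joint): Mint outer leaf's angle about the middle hinge, rad: 0 = in line with the inner leaf; grows clockwise from above, folding round the front; stops at 0 and 3.142 (flat on the inner leaf's front, 4 mm gap; the pair's front face is then 22 mm in front of the inner leaf's mid-plane). Stays where left; light, 0.1 N m to turn, so pushing it into its fold does not move the inner leaf.
- middle_hinge (a point): The vertical hinge axis between the two leaves, at the height of the leaves' top edge (110 mm). It lies on the inner leaf's end: 130 mm along the leaf from the post's axis and 8 mm to the front of the leaf's mid-plane.
- outer_tip (a point): Free end of the mint outer leaf, mid-thickness, at its top edge (110 mm high). The leaf is an upright panel 12 mm thick, 8 to 110 mm above the table, 8 to 130 mm along from the middle hinge's axis; its mid-plane lies 8 mm off that axis (to the rear, the jars' side, when straight).
- susan: Clear plastic lazy Susan, platter 200 mm in diameter, top 21 mm above the table, behind the guard; origin at its centre at table height. It carries the three jars and may turn.
- jar_a: Lidded glass jar with a mint cap, 64 mm in diameter, 86 mm high (top 107 mm above the table), standing on the lazy Susan; origin at the centre of its underside. Leave alone.
- jar_b: Lidded glass jar with a mint cap, 64 mm in diameter, 86 mm high (top 107 mm above the table), standing on the lazy Susan; origin at the centre of its underside. Leave alone.
- jar_c: Lidded glass jar with a mint cap, 64 mm in diameter, 86 mm high (top 107 mm above the table), standing on the lazy Susan; origin at the centre of its underside. Leave alone.
- mill: Yellow plastic food mill, bowl 156 mm across the rim, 85 mm high, with a steel crank on top whose yellow knob reaches 138 mm above the table; stands past the outer leaf's free end; origin at the centre of its underside. Leave alone.

How it is judged:
By the outcome, as a careful person would: the job done as asked, in the order asked, and still so for the second after the job is handed in, with the robot touching nothing.
It also fails if it takes over 48 s, if anything falls off the work surface, if the arm or the gripper's body presses on something with over 40 N, if the wrist force passes 120 N, or if a joint passes its speed limit or range.

## Working session

There is one attempt and no reset: what is moved stays moved. The work goes in short steps, Python scripts to look and compute and a tool call to move; the robot and the scene stay as the last step left them, time stands still between calls to the robot, and variables do not carry over. Pictures are saved under pics/ and viewed, at most 10 in all, crops included, and the job is handed in when it is done.

Besides the shell and the picture viewer there is one more tool, called after "Request:" by a JSON object that holds its "api" and its "payload". play_rows: Moves the arm, as the interface text tells. Its arguments: {"type":"object","properties":{"targets":{"type":"array"},"fingers":{"type":"number"},"grip_force":{"type":"number"}},"required":["targets"]}

```bash
mkdir -p pics; cat > h.py <<'E'
import numpy as np, cv2
from plant import *
def cam(s):
    f=200/np.tan(np.radians(s["fovy"])/2); return f,s["cx"],s["cy"],np.array(s["origin"]),np.array(s["rotation"])
def ray(s,p):
    f,cx,cy,o,R=cam(s); d=R@np.array([(p[0]-cx)/f,(p[1]-cy)/f,1]); return o,d/np.linalg.norm(d)
def tri(rs):
    A=0;b=0
    for o,d in rs:
        P=np.eye(3)-np.outer(d,d); A=A+P; b=b+P@o
    x=np.linalg.solve(A,b); return x,[np.linalg.norm((np.eye(3)-np.outer(d,d))@(x-o)) for o,d in rs]
def atz(s,p,z):
    o,d=ray(s,p); return o+d*(z-o[2])/d[2]
E
python3 - <<'E'
from h import *
S={}
for c in ["scene","side","wrist"]:
    S[c]=snapshot(c); cv2.imwrite(f"pics/{c}0.png",S[c]["color"][:,:,::-1])
    print(c,S[c]["origin"],S[c]["fovy"])
for n in ["gate","middle_hinge","outer_tip","susan","jar_a","mill"]:
    z={"gate":0,"middle_hinge":.11,"outer_tip":.11,"susan":0,"jar_a":.021,"mill":0}[n]
    rs=[]
    for c in S:
        for r in tip_of(n,c)[:3]:
            print(n,c,np.round(r["position"],1),round(r["confidence"],2),atz(S[c],r["position"],z).round(3))
        t=tip_of(n,c)
        if t and t[0]["confidence"]>.5: rs.append(ray(S[c],t[0]["position"]))
    if len(rs)>1 and n!="jar_a": print("  tri",*tri(rs))
s=read_state();print(s["t"],s["position"],s["eef_rot"],s["ft_force"],tip_reach() if callable(tip_reach) else tip_reach)
E
```

```text
scene [1.28841383 0.32766307 0.60405554] 45.42295979120648
side [ 0.1483897  -0.71475126  0.59582394] 51.57900325608028
wrist [0.64945909 0.06846083 0.37284198] 65.57705672070117Traceback (most recent call last):
  File "<stdin>", line 11, in <module>
  File "h.py", line 13, in atz
    o,d=ray(s,p); return o+d*(z-o[2])/d[2]
        ~~~^^^^^
  File "h.py", line 6, in ray
    f,cx,cy,o,R=cam(s); d=R@np.array([(p[0]-cx)/f,(p[1]-cy)/f,1]); return o,d/np.linalg.norm(d)
                          ~^~~~~~~~~~~~~~~~~~~~~~~~~~~~~~~~~~~~~~
ValueError: matmul: Input operand 1 has a mismatch in its core dimension 0, with gufunc signature (n?,k),(k,m?)->(n?,m?) (size 3 is different from 4)
```

```bash
sed -i 's/np.array(s\["rotation"\])$/Rotation.from_quat(s["rotation"]).as_matrix()/; 1a from scipy.spatial.transform import Rotation' h.py
cat > look.py <<'E'
from h import *
import sys
def look(names,cams=("scene","side","wrist"),tag=None):
    S={}
    for c in cams:
        S[c]=snapshot(c)
        if tag: cv2.imwrite(f"pics/{c}{tag}.png",S[c]["color"][:,:,::-1])
    for n in names:
        z={"gate":0,"middle_hinge":.11,"outer_tip":.11,"susan":0,"jar_a":.021,"mill":0}[n]
        rs=[]
        for c in S:
            t=tip_of(n,c)
            for r in t[:3]:
                print(n,c,np.round(r["position"],1),round(r["confidence"],2),atz(S[c],r["position"],z).round(3))
            if t and t[0]["confidence"]>.5: rs.append(ray(S[c],t[0]["position"]))
        if len(rs)>1 and n!="jar_a":
            x,e=tri(rs); print("  tri",x.round(4),np.round(e,4))
    return S
E
python3 - <<'E'
from look import *
S=look(["gate","middle_hinge","outer_tip","susan","jar_a","mill"],tag="1")
print(S["wrist"]["rotation"])
s=read_state();print(s["t"],s["position"],s["eef_rot"],s["ft_force"],tip_reach() if callable(tip_reach) else tip_reach)
E
```

```text
gate scene [445.4 249. ] 0.82 [0.525 0.167 0.   ]
gate side [222.9 197.7] 0.56 [0.51  0.167 0.   ]
gate wrist [188.1  16.3] 0.9 [0.513 0.163 0.   ]
  tri [ 0.5127  0.1663 -0.0045] [0.0042 0.0046 0.0021]
middle_hinge side [245.4 181.5] 0.56 [0.516 0.036 0.11 ]
middle_hinge wrist [150.2 153.5] 0.91 [0.51  0.031 0.11 ]
  tri [0.5127 0.0313 0.1139] [0.0008 0.0008]
outer_tip scene [358.7 152.2] 0.81 [ 0.431 -0.075  0.11 ]
outer_tip side [234.2 215.3] 0.82 [ 0.432 -0.069  0.11 ]
outer_tip wrist [ 89.9 268.3] 0.76 [ 0.437 -0.077  0.11 ]
outer_tip wrist [151.  152.9] 0.62 [0.511 0.032 0.11 ]
  tri [ 0.4339 -0.0746  0.1114] [0.0008 0.0039 0.0047]
susan scene [316.1 256.4] 0.73 [ 0.673 -0.043  0.   ]
susan side [322.1 213.6] 0.57 [ 0.677 -0.047  0.   ]
susan wrist [190.2  17.6] 0.23 [0.515 0.162 0.   ]
  tri [ 6.755e-01 -4.450e-02  4.000e-04] [0.0029 0.0029]
jar_a scene [301.5 264.2] 0.92 [ 0.727 -0.042  0.021]
jar_a scene [342.1 247.9] 0.56 [0.647 0.    0.021]
jar_a side [300.5 201.8] 0.96 [0.646 0.003 0.021]
jar_a side [336.2 199.3] 0.8 [ 0.726 -0.041  0.021]
jar_a side [324.6 218. ] 0.68 [ 0.652 -0.088  0.021]
jar_a wrist [317.2 171.1] 0.97 [ 0.653 -0.001  0.021]
jar_a wrist [317.9 241.5] 0.92 [ 0.654 -0.09   0.021]
jar_a wrist [376.7 208.3] 0.77 [ 0.724 -0.047  0.021]
mill scene [262.5 195.6] 0.63 [ 0.547 -0.263  0.   ]
mill side [333.5 284.7] 0.76 [ 0.544 -0.257  0.   ]
mill side [323.8 217.3] 0.74 [ 0.671 -0.062  0.   ]
mill wrist [240.1 344.8] 0.61 [ 0.542 -0.261  0.   ]
  tri [ 0.5438 -0.2606  0.001 ] [0.0041 0.0029 0.0015]
[ 9.90503224e-01  6.27664737e-04 -2.74283051e-04  1.37487798e-01]
1.25 [6.49996420e-01 5.68815811e-06 2.53261214e-01] [ 7.07090186e-01  7.07123376e-01 -8.71010113e-06 -1.61935641e-05] [ 0.5573401  -0.24389694 -1.38876736] 0.022
```

View pics/scene0.png

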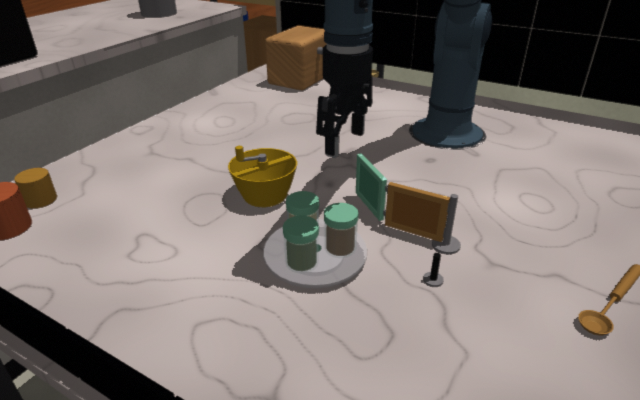

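View pics/side0.png

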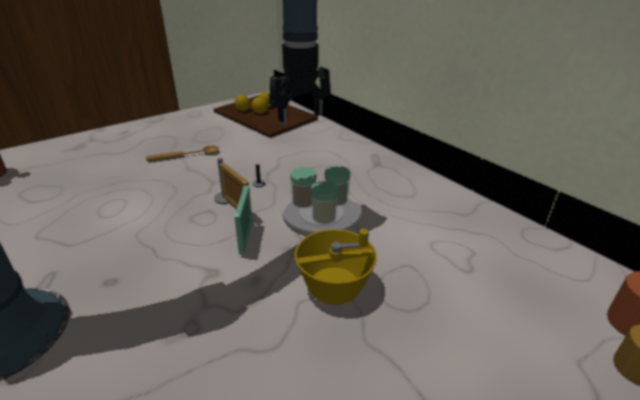

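The pictures agree with the networks: post foot at scene (446,245) and side (223,198); mint leaf already partly folded (tip at scene (359,152)); mill at scene (263,180) and jars around scene (320,235), both well clear. I'll shut the fingers and go in between the mint leaf and the jars.

Request:
{"api": "play_rows", "payload": {"targets": [{"dx": -0.22, "dy": -0.42}, {"dx": -0.22, "dy": -0.42}, {"dx": -0.22, "dy": -0.42}, {"dx": -0.22, "dy": -0.42}, {}], "fingers": 0, "grip_force": 40}}

```text
schema error: expected keys dx, dy, dz, twist
```

```bash
python3 - <<'E'
from look import *
S=look(["gate","middle_hinge","outer_tip"],tag="2")
print("peg",tri([ray(S["scene"],(433,281)),ray(S["side"],(259,184))]),atz(S["scene"],(433,280),0),atz(S["side"],(259,184),0))
s=read_state();print(s["t"],s["position"],s["grip_width"],s["ft_force"], tip_reach)
E
```

```text
gate scene [443.7 247.6] 0.74 [0.522 0.163 0.   ]
gate side [223.4 196.4] 0.65 [0.514 0.172 0.   ]
gate wrist [188.5  18.1] 0.96 [0.514 0.162 0.   ]
  tri [ 5.146e-01  1.636e-01 -2.000e-04] [0.005  0.0056 0.002 ]
middle_hinge scene [392.8 181.5] 0.85 [0.51 0.04 0.11]
middle_hinge side [246.5 178.8] 0.78 [0.524 0.046 0.11 ]
middle_hinge wrist [151.4 156.2] 0.64 [0.511 0.029 0.11 ]
middle_hinge wrist [ 86.2 267.9] 0.4 [ 0.434 -0.077  0.11 ]
  tri [0.5165 0.0356 0.1162] [0.0067 0.0025 0.006 ]
outer_tip scene [358.1 154.3] 0.68 [ 0.44  -0.072  0.11 ]
outer_tip side [234.7 214. ] 0.86 [ 0.435 -0.066  0.11 ]
outer_tip wrist [ 86.8 265.3] 0.97 [ 0.435 -0.074  0.11 ]
  tri [ 0.4359 -0.0722  0.111 ] [0.0033 0.004  0.0017]
peg (array([ 0.62451836,  0.17562637, -0.00172381]), [np.float64(0.000776191641271831), np.float64(0.0007761916412718183)]) [0.62299576 0.17558797 0.        ] [0.62330146 0.17199883 0.        ]
1.85 [6.49999503e-01 1.68537481e-05 2.53255209e-01] 0.08552126143672445 [ 0.06867023 -0.01919195  0.10660757] 0.022
```

View pics/wrist2.png

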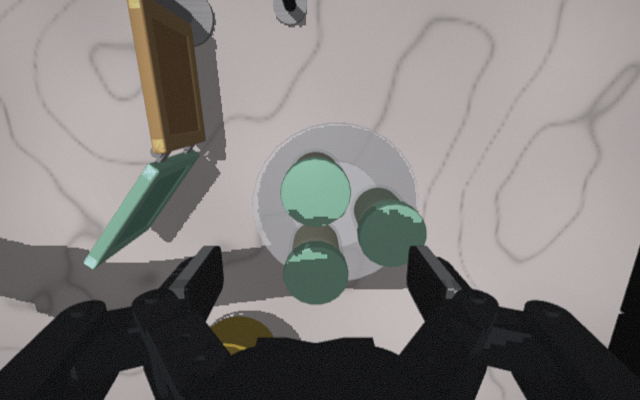

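The wrist view shows bamboo leaf top from (140,5) to (155,150), mint tip at (90,264), and free space between the leaf and the Susan rim (255,205). The peg puts the gate yaw near 0. The row format needs all the keys.

Request:
{"api": "play_rows", "payload": {"targets": [{"dx": -0.22, "dy": -0.42, "dz": 0, "twist": 0}, {"dx": -0.22, "dy": -0.42, "dz": 0, "twist": 0}, {"dx": -0.22, "dy": -0.42, "dz": 0, "twist": 0}, {"dx": -0.22, "dy": -0.42, "dz": 0, "twist": 0}, {"dx": 0, "dy": 0, "dz": 0, "twist": 0}], "fingers": 0, "grip_force": 40}}

```text
t: 2.35
position: [0.5193, -0.0699, 0.2525]
eef_rot: [0.709, 0.705, -0.002, -0.001]
ft_force: [0.3, 0.1, 0.3]
grip_width: 0.0122
finger_force: 0.0
```

Request:
{"api": "play_rows", "payload": {"targets": [{"dx": 0, "dy": 0, "dz": 0.43, "twist": 0}, {"dx": 0, "dy": 0, "dz": 0.43, "twist": 0}, {"dx": 0, "dy": 0, "dz": 0.43, "twist": 0}, {"dx": 0, "dy": 0, "dz": 0.43, "twist": 0}, {"dx": 0, "dy": 0, "dz": 0.43, "twist": 0}]}}

```text
t: 2.85
position: [0.5251, -0.0655, 0.0912]
eef_rot: [0.707, 0.707, 0.001, 0.001]
ft_force: [0.7, -0.5, 0.4]
grip_width: -0.0005
finger_force: 0.0
```

```bash
python3 - <<'E'
from look import *
S=look(["middle_hinge","outer_tip"],tag="3")
s=read_state();print(s["t"],s["position"],s["grip_width"],s["ft_force"])
cv2.imwrite("pics/m3.png",np.hstack([S["scene"]["color"][80:320,180:500],S["side"]["color"][80:320,150:470]])[:,:,::-1])
E
```

```text
middle_hinge scene [389.6 180.1] 0.73 [0.508 0.032 0.11 ]
middle_hinge side [247.4 181.6] 0.71 [0.52  0.033 0.11 ]
middle_hinge side [231.3 216.6] 0.7 [ 0.425 -0.07   0.11 ]
middle_hinge wrist [278.6   5.3] 0.73 [0.51  0.031 0.11 ]
  tri [0.5136 0.031  0.1129] [0.0028 0.0044 0.003 ]
outer_tip scene [358.1 155.6] 0.9 [ 0.446 -0.069  0.11 ]
outer_tip side [234.1 215.8] 0.7 [ 0.431 -0.071  0.11 ]
outer_tip wrist [ 85.7 326.3] 0.94 [ 0.434 -0.076  0.11 ]
  tri [ 0.4338 -0.0736  0.1082] [0.0045 0.0043 0.0031]
3.3 [ 0.52575764 -0.06603429  0.09401569] -2.9947829529935427e-05 [ 0.56533848 -0.08111903  0.07685183]
```

View pics/m3.png

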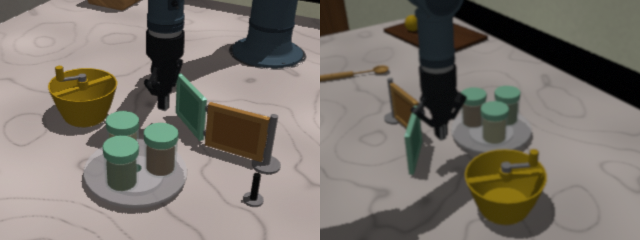

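Fingers stand at scene-crop (163,100), between leaf and jars with clear room. Now push the mint leaf round the front (tool dx = world y, dy = world x).

Request:
{"api": "play_rows", "payload": {"targets": [{"dx": 0.06, "dy": -0.2, "dz": 0, "twist": 0}, {"dx": 0.06, "dy": -0.2, "dz": 0, "twist": 0}, {"dx": 0.06, "dy": -0.2, "dz": 0, "twist": 0}, {"dx": 0.1, "dy": -0.18, "dz": 0, "twist": 0}, {"dx": 0.1, "dy": -0.18, "dz": 0, "twist": 0}]}}

```text
t: 3.8
position: [0.454, -0.0375, 0.0939]
eef_rot: [0.707, 0.707, 0.002, 0.002]
ft_force: [0.8, -1.2, 0.3]
grip_width: 0.0004
finger_force: 0.7
```

Request:
{"api": "play_rows", "payload": {"targets": [{"dx": 0.17, "dy": -0.11, "dz": 0, "twist": 0}, {"dx": 0.17, "dy": -0.11, "dz": 0, "twist": 0}, {"dx": 0.17, "dy": -0.11, "dz": 0, "twist": 0}, {"dx": 0, "dy": 0, "dz": 0, "twist": 0}]}}

```text
t: 4.2
position: [0.4274, 0.0023, 0.0931]
eef_rot: [0.706, 0.708, 0.001, 0.0]
ft_force: [-0.4, 0.2, 0.8]
grip_width: -0.0001
finger_force: 0.0
```

```bash
python3 - <<'E'
from look import *
S=look(["middle_hinge","outer_tip"])
s=read_state();print(s["t"],s["position"],s["ft_force"])
E
```

```text
middle_hinge scene [389.4 181.3] 0.89 [0.513 0.033 0.11 ]
middle_hinge side [244.9 180.1] 0.61 [0.518 0.043 0.11 ]
middle_hinge wrist [543.4 218.9] 0.6 [0.509 0.031 0.11 ]
  tri [0.5121 0.0332 0.112 ] [0.002  0.0042 0.0038]
outer_tip scene [407.6 154.5] 0.93 [0.387 0.023 0.11 ]
outer_tip side [189.3 204.1] 0.93 [0.375 0.023 0.11 ]
outer_tip wrist [184.2 254.6] 0.78 [0.38  0.017 0.11 ]
  tri [0.3782 0.0198 0.1086] [0.0032 0.0046 0.0033]
4.65 [4.27402703e-01 3.10908796e-04 9.19638622e-02] [-0.00454391 -0.41056142  0.12379174]
```

Request:
{"api": "play_rows", "payload": {"targets": [{"dx": 0.2, "dy": -0.02, "dz": 0, "twist": 0}, {"dx": 0.21, "dy": -0.02, "dz": 0, "twist": 0}, {"dx": 0.21, "dy": -0.02, "dz": 0, "twist": 0}, {"dx": 0.19, "dy": 0.09, "dz": 0, "twist": 0}, {"dx": 0.19, "dy": 0.09, "dz": 0, "twist": 0}]}}

```text
t: 5.15
position: [0.4359, 0.0751, 0.0918]
eef_rot: [0.707, 0.707, -0.001, 0.0]
ft_force: [0.0, -1.9, 2.2]
grip_width: -0.0002
finger_force: 1.1
```

Request:
{"api": "play_rows", "payload": {"targets": [{"dx": 0.19, "dy": 0.09, "dz": 0, "twist": 0}, {"dx": 0.13, "dy": 0.16, "dz": 0, "twist": 0}, {"dx": 0.13, "dy": 0.16, "dz": 0, "twist": 0}, {"dx": 0, "dy": 0, "dz": 0, "twist": 0}]}}

```text
t: 5.55
position: [0.4691, 0.1115, 0.0925]
eef_rot: [0.707, 0.708, 0.001, 0.0]
ft_force: [0.3, 0.2, -0.3]
grip_width: -0.0002
finger_force: 0.0
```

```bash
python3 - <<'E'
from look import *
S=look(["middle_hinge","outer_tip"],tag="4")
s=read_state();print(s["t"],s["position"],s["ft_force"])
E
```

```text
middle_hinge scene [388. 178.] 0.78 [0.502 0.026 0.11 ]
middle_hinge side [246.8 178.6] 0.87 [0.525 0.046 0.11 ]
  tri [0.5177 0.0317 0.1196] [0.0003 0.0003]
outer_tip scene [457.  194.8] 0.87 [0.495 0.165 0.11 ]
outer_tip side [207.5 163.3] 0.56 [0.484 0.17  0.11 ]
outer_tip side [300.7 203.4] 0.31 [ 0.566 -0.113  0.11 ]
outer_tip wrist [382.3 168. ] 0.86 [0.489 0.159 0.11 ]
  tri [0.4867 0.1629 0.1099] [0.0043 0.0061 0.0046]
6.0 [0.46657429 0.10916616 0.09195248] [-0.1033227  -0.69980793  0.40836848]
```

View pics/wrist4.png

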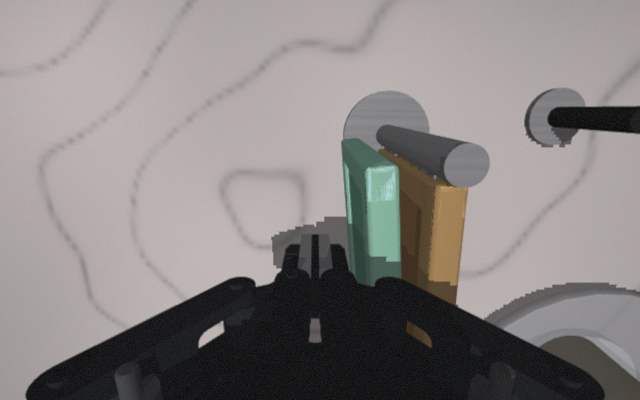

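Mint tip top at wrist (385,170) stands close in front of the bamboo leaf, a small wedge still open. Close it in gentle steps, watching the force.

Request:
{"api": "play_rows", "payload": {"targets": [{"dx": 0, "dy": 0.06, "dz": 0, "twist": 0}, {"dx": 0, "dy": 0.06, "dz": 0, "twist": 0}, {"dx": 0, "dy": 0, "dz": 0, "twist": 0}]}}

```text
t: 6.3
position: [0.4755, 0.1097, 0.092]
eef_rot: [0.707, 0.707, -0.001, -0.001]
ft_force: [-2.8, 0.4, 4.7]
grip_width: -0.0002
finger_force: 2.5
```

Request:
{"api": "play_rows", "payload": {"targets": [{"dx": 0, "dy": 0.03, "dz": 0, "twist": 0}, {"dx": 0, "dy": 0, "dz": 0, "twist": 0}]}}

```text
t: 6.5
position: [0.4763, 0.1095, 0.0919]
eef_rot: [0.707, 0.707, -0.002, -0.001]
ft_force: [-7.0, -0.4, 6.9]
grip_width: 0.0002
finger_force: 4.7
```

Force rose to 7 N within 1 mm, against 1.3 N needed to fold: the leaf is at its stop. Back off, check, and move out toward the hinge end for the swing.

Request:
{"api": "play_rows", "payload": {"targets": [{"dx": 0, "dy": -0.3, "dz": 0, "twist": 0}, {"dx": -0.3, "dy": 0, "dz": 0, "twist": 0}, {"dx": -0.3, "dy": 0, "dz": 0, "twist": 0}, {"dx": 0, "dy": 0, "dz": 0, "twist": 0}]}}

```text
t: 6.9
position: [0.4564, 0.0609, 0.092]
eef_rot: [0.709, 0.705, -0.0, 0.001]
ft_force: [0.2, -1.1, -0.7]
grip_width: 0.0002
finger_force: 0.0
```

```bash
python3 - <<'E'
from look import *
S=look(["gate","middle_hinge","outer_tip"],tag="5")
s=read_state();print(s["t"],s["position"],s["ft_force"])
E
```

```text
gate scene [443.7 248.5] 0.59 [0.525 0.164 0.   ]
gate side [224.4 196.2] 0.76 [0.517 0.172 0.   ]
gate wrist [402.8  58.9] 0.93 [0.513 0.163 0.   ]
  tri [ 0.5159  0.1644 -0.0015] [0.005  0.0053 0.0029]
middle_hinge scene [389.3 184.2] 0.8 [0.523 0.038 0.11 ]
middle_hinge side [246.  182.3] 0.98 [0.515 0.032 0.11 ]
middle_hinge wrist [404.7  58.9] 0.38 [0.484 0.147 0.11 ]
  tri [0.5178 0.0362 0.1071] [0.0005 0.0005]
outer_tip scene [454.1 198. ] 0.71 [0.509 0.163 0.11 ]
outer_tip wrist [454.6  10.1] 0.78 [0.498 0.161 0.11 ]
  tri [0.5002 0.1617 0.1048] [0.0002 0.0002]
7.5 [0.45577779 0.06486329 0.092016  ] [ 0.45254681  0.41215654 -0.23732858]
```

View pics/wrist5.png

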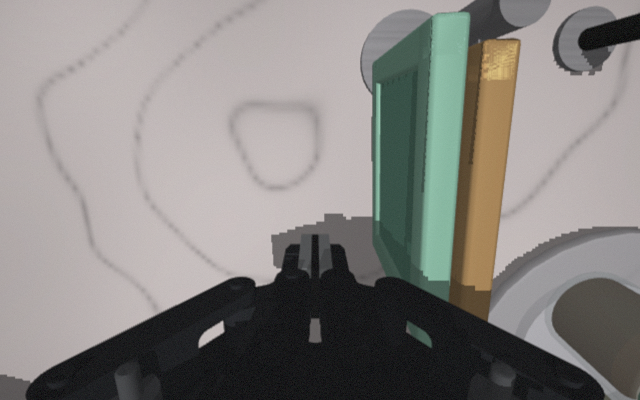

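Both leaves stand parallel (mint 430–470, bamboo 490–520 at the top of the wrist picture); tip at x 0.498 as expected for a full fold. Now swing the pair.

Request:
{"api": "play_rows", "payload": {"targets": [{"dx": 0, "dy": 0.27, "dz": 0, "twist": 0}, {"dx": -0.04, "dy": 0.18, "dz": 0, "twist": 0}, {"dx": -0.04, "dy": 0.18, "dz": 0, "twist": 0}, {"dx": 0, "dy": 0.19, "dz": 0, "twist": 0}, {"dx": 0.01, "dy": 0.19, "dz": 0, "twist": 0}]}}

```text
t: 8.0
position: [0.5307, 0.0607, 0.0922]
eef_rot: [0.707, 0.708, -0.001, -0.002]
ft_force: [-5.6, 2.3, 5.7]
grip_width: 0.0003
finger_force: 3.4
```

Request:
{"api": "play_rows", "payload": {"targets": [{"dx": 0.05, "dy": 0.18, "dz": 0, "twist": 0}, {"dx": 0.05, "dy": 0.18, "dz": 0, "twist": 0}, {"dx": 0.1, "dy": 0.16, "dz": 0, "twist": 0}, {"dx": 0.1, "dy": 0.16, "dz": 0, "twist": 0}]}}

```text
t: 8.4
position: [0.5817, 0.0803, 0.0916]
eef_rot: [0.707, 0.707, -0.002, -0.001]
ft_force: [-3.5, -2.9, 2.3]
grip_width: -0.0002
finger_force: 0.2
```

```bash
python3 - <<'E'
from look import *
S=look(["middle_hinge","outer_tip","jar_a"])
s=read_state();print(s["t"],s["position"],s["ft_force"])
E
```

```text
middle_hinge scene [396.  218.5] 0.59 [0.625 0.094 0.11 ]
middle_hinge side [273.9 157.7] 0.83 [0.633 0.099 0.11 ]
middle_hinge wrist [421.  267.5] 0.76 [0.624 0.094 0.11 ]
  tri [0.6263 0.0941 0.1117] [0.001  0.0034 0.0032]
outer_tip scene [449.5 196. ] 0.85 [0.506 0.154 0.11 ]
outer_tip side [216.6 163.6] 0.73 [0.501 0.156 0.11 ]
outer_tip wrist [ 69.6 117.7] 0.68 [0.506 0.147 0.11 ]
  tri [0.5022 0.1511 0.109 ] [0.0022 0.0038 0.0045]
jar_a scene [297.3 261.6] 0.95 [ 0.724 -0.053  0.021]
jar_a scene [347.  248.7] 0.61 [0.645 0.01  0.021]
jar_a side [334.5 200. ] 0.94 [ 0.721 -0.041  0.021]
jar_a side [322.1 219.9] 0.74 [ 0.643 -0.091  0.021]
jar_a side [303.3 201.5] 0.69 [ 0.653 -0.     0.021]
jar_a wrist [405.6 328.1] 0.68 [ 0.651 -0.004  0.021]
9.0 [0.58234556 0.08169086 0.0920755 ] [0.46409558 0.18712202 0.0352754 ]
```

Swing is at about 60°, still folded, jars untouched. Continue to near the peg, then creep.

Request:
{"api": "play_rows", "payload": {"targets": [{"dx": 0.13, "dy": 0.13, "dz": 0, "twist": 0}, {"dx": 0.14, "dy": 0.13, "dz": 0, "twist": 0}, {"dx": 0.12, "dy": 0.08, "dz": 0, "twist": 0}, {"dx": 0.1, "dy": 0.05, "dz": 0, "twist": 0}, {"dx": 0, "dy": 0, "dz": 0, "twist": 0}]}}

```text
t: 9.5
position: [0.6129, 0.1208, 0.0921]
eef_rot: [0.706, 0.708, 0.001, 0.0]
ft_force: [1.0, -0.5, 0.7]
grip_width: 0.0002
finger_force: 0.0
```

Request:
{"api": "play_rows", "payload": {"targets": [{"dx": 0.07, "dy": 0.01, "dz": 0, "twist": 0}, {"dx": 0.07, "dy": 0, "dz": 0, "twist": 0}, {"dx": 0, "dy": 0, "dz": 0, "twist": 0}]}}

```text
t: 9.8
position: [0.6135, 0.127, 0.0923]
eef_rot: [0.708, 0.707, -0.0, 0.002]
ft_force: [1.3, -5.5, 0.4]
grip_width: 0.0004
finger_force: 0.0
```

Request:
{"api": "play_rows", "payload": {"targets": [{"dx": 0.04, "dy": 0, "dz": 0, "twist": 0}, {"dx": 0, "dy": 0, "dz": 0, "twist": 0}]}}

```text
t: 10.0
position: [0.6135, 0.1271, 0.0923]
eef_rot: [0.708, 0.706, -0.002, 0.002]
ft_force: [1.5, -8.4, 0.8]
grip_width: 0.0002
finger_force: 0.0
```

Request:
{"api": "play_rows", "payload": {"targets": [{"dx": 0.03, "dy": 0, "dz": 0, "twist": 0}, {"dx": 0, "dy": 0, "dz": 0, "twist": 0}]}}

```text
t: 10.2
position: [0.6135, 0.1272, 0.0923]
eef_rot: [0.709, 0.705, -0.003, 0.003]
ft_force: [0.5, -11.7, 1.5]
grip_width: -0.0001
finger_force: 0.0
```

Stopped hard at 12 N: parked. Back away and look.

Request:
{"api": "play_rows", "payload": {"targets": [{"dx": -0.3, "dy": 0, "dz": 0, "twist": 0}, {"dx": -0.3, "dy": -0.2, "dz": 0, "twist": 0}, {"dx": 0, "dy": 0, "dz": -0.5, "twist": 0}, {"dx": 0, "dy": 0, "dz": -0.6, "twist": 0}, {"dx": 0, "dy": 0, "dz": -0.6, "twist": 0}]}}

```text
t: 10.7
position: [0.5968, 0.0914, 0.2208]
eef_rot: [0.707, 0.708, 0.001, -0.001]
ft_force: [0.9, 0.6, -1.2]
grip_width: -0.0001
finger_force: 0.0
```

```bash
python3 - <<'E'
from look import *
S=look(["gate","middle_hinge","outer_tip","jar_a","mill"],tag="6")
s=read_state();print(s["t"],s["position"],s["ft_force"])
E
```

```text
gate scene [443.7 249.3] 0.79 [0.528 0.165 0.   ]
gate wrist [228.2 108.2] 0.96 [0.513 0.162 0.   ]
  tri [ 0.5102  0.1616 -0.0136] [0.0007 0.0007]
middle_hinge scene [424.9 234.7] 0.74 [0.644 0.155 0.11 ]
middle_hinge side [268.3 148.5] 0.56 [0.649 0.153 0.11 ]
middle_hinge wrist [366.  120.7] 0.78 [0.644 0.153 0.11 ]
  tri [0.6456 0.1532 0.1104] [0.0019 0.003  0.0021]
outer_tip scene [443.8 198.8] 0.63 [0.521 0.147 0.11 ]
outer_tip side [220.8 164.4] 0.83 [0.508 0.146 0.11 ]
  tri [0.5106 0.1471 0.1063] [0.003 0.003]
jar_a scene [301.8 263.9] 0.93 [ 0.726 -0.042  0.021]
jar_a scene [341.1 246.6] 0.82 [ 0.645 -0.003  0.021]
jar_a side [325.5 219.1] 0.87 [ 0.651 -0.093  0.021]
jar_a side [302.5 202.5] 0.76 [ 0.649 -0.003  0.021]
jar_a side [332.4 203.4] 0.72 [ 0.707 -0.05   0.021]
jar_a wrist [411.6 286.9] 0.95 [ 0.724 -0.044  0.021]
jar_a wrist [354.3 256.5] 0.71 [ 0.653 -0.004  0.021]
mill scene [264.3 195.9] 0.71 [ 0.546 -0.259  0.   ]
mill side [331.3 285.4] 0.95 [ 0.539 -0.256  0.   ]
  tri [ 0.5416 -0.2577 -0.0011] [0.0034 0.0034]
11.6 [0.5975265  0.08924658 0.21944741] [ 0.15050629 -0.34553784 -1.12578589]
```

View pics/wrist6.png

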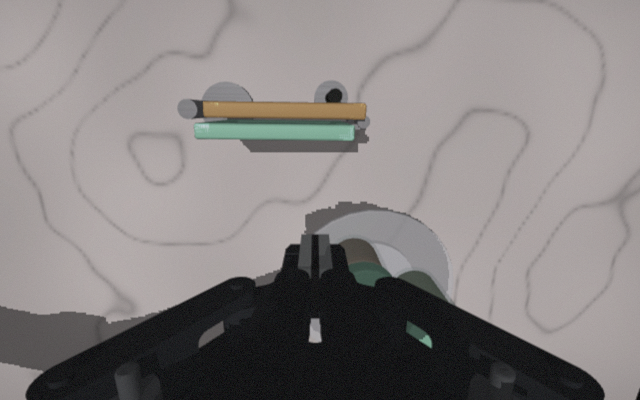

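View pics/scene6.png

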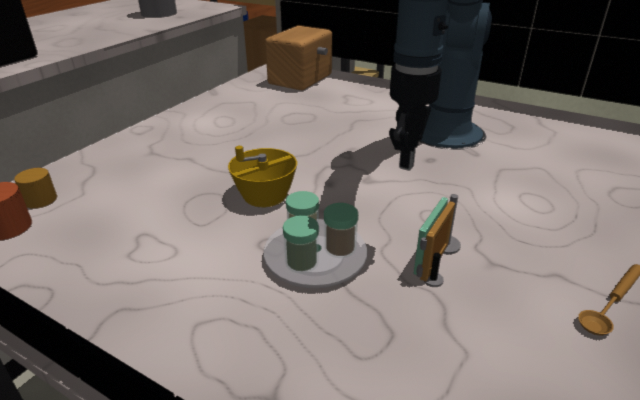

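The wrist picture shows the two leaves parallel (bamboo at row 111, mint at row 131, columns 195–365), with the bamboo leaf against the peg at (333,96). The jars and mill are where they were, and the robot is clear.

```bash
python3 -c "
from plant import job_done
print(job_done())"
```

```text
the job is handed in; nothing more can be done
None
```

The mint outer leaf is folded flat against the bamboo inner leaf and the pair is parked against the rubber peg, with the jars and mill not disturbed; I handed it in after about 12 s, and no verdict came back.

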